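# Open the transport case and block the gap beside the pump heads

## Task

Two spare pump heads are packed in the closed metal case for shipping. Push the case's hinged lid up from under its front lip, past its balance point, until it stays fully open by itself; then put the white blocking piece into the empty place beside or between the pump heads, lowered (not dropped) flat onto the floor of the case with its grip stud up, so the heads cannot shift. Leave the pump heads where they are, and do not disturb the bottle, the handset and the vial box.

Things in the scene. Friction and masses are not known exactly. Their poses are not given: they have to be found in the camera images.
- case: Grey sheet-metal transport case, fixed to the bench, open-topped under its lid: outside 160 (x) x 175 (y) x 100 (z) mm, walls and floor 6 mm thick, so inside 148 x 163 mm, inner floor 6 mm above the bench. Origin: centre of its underside. +x points from the front (lip side, nearest the robot) to the hinge side, +y to its left, +z up. Three equal places lie side by side across its y (at about y = -54, 0 and +54 mm), each 148 mm long in x: two hold pump heads, one is empty.
- lid (a joint): Angle of the case's lid in rad: 0 closed, 1.57 upright, 1.92 fully open against its stop. The hinge turns freely; the lid falls shut if released below about 1.47 and falls on open to its stop beyond about 1.6. The lid weighs about 0.35 kg: some 2 N lifts its lip.
- lid_hinge (a point): Middle of the lid's hinge line (which runs along the case's y), on the rear top edge of the case, 80 mm behind the case's origin in x and 100.5 mm above the bench; in the plane of the lid's underside. Its axes turn with the lid.
- lid_lip (a point): Middle of the lid's front edge, on its underside. The lid is a plain flat aluminium plate 190 (x) x 175 (y) x 6 mm; its front 30 mm stick out beyond the case's front wall as a lip over free space, 100 mm above the bench when closed. Its axes turn with the lid.
- gap_floor (a point): Middle of the empty place, on the case's inner floor; its x and y axes are parallel to the case's. The free space is about 148 mm (x) x 55 mm (y) wide; it can be the left, the middle or the right place.
- block: White rigid-foam blocking piece, 160 g, standing loose on the bench left of the case: body 140 (x) x 50 (y) x 42 mm high, the lowest 8 mm drawn in by 4 mm all round, and on the middle of its top a grip stud 26 (x) x 36 (y) x 38 mm high (42 to 80 mm above the underside). Origin: centre of its underside; z up.
- pump_head_a: Steel pump head, 0.8 kg, lying loose in the case: block 144 (x) x 53 (y) x 34 mm with a round bar along its top, 46 mm high in all. Origin: centre of its underside.
- pump_head_b: A second pump head, the same as pump_head_a.
- bottle: Bystander: clear glass bottle with a blue cap, 66 mm across, 150 mm high, to the right of the case. Origin: centre of its underside.
- handset: Bystander: white handset, 150 (x) x 48 (y) x 20 mm, lying far left. Origin: centre of its underside.
- vial_box: Bystander: flat white and grey box, 85 (x) x 120 (y) x 32 mm, lying on the bench in front of the case, to the right. Origin: centre of its underside.
Things that resemble listed ones, but are neither listed nor needed, are in the scene too. Leave any brown look-alike of the block alone.

How it is judged:
On the way, in this order (a step that is already met when the one before it is completed fails the run):
1. the lid stands open past its balance point by itself, untouched by the robot (value of joint lid above 1.75 rad and contact force between case and the arm below 0.1 N and contact force between case and the fingers below 0.1 N), for 0.3 s.
2. the block stands in the empty place (horizontal distance between block and gap_floor below 0.02 m and z of block in the frame of gap_floor below 0.008 m), for 0.2 s.
At the end, for the whole second after the job is handed in: The lid rests open by itself (joint above 1.75 rad); the block stands at rest, stud up, in the empty place: within 20 mm of the middle of the place, its underside less than 6 mm above the case floor, tilted less than 5 degrees; both pump heads lie in the case within 20 mm of where they were (value of joint lid above 1.75 rad and horizontal distance between block and gap_floor below 0.02 m and z of block in the frame of gap_floor below 0.006 m and angle between block's own z axis and vertical below 0.09 rad and linear speed of block below 0.02 m/s and z of each of pump_head_a, pump_head_b in the frame of case below 0.014 m and distance of each of pump_head_a, pump_head_b from where it was at the start of the episode below 0.02 m); the robot touches nothing.
It fails at once if the block is dropped (moves faster than 0.6 m/s downward or otherwise while no finger touches it) (linear speed of block above 0.6 m/s and contact force between block and the fingers below 0.05 N).
It fails at once if a pump head is lifted or pushed away more than 50 mm (distance of any of pump_head_a, pump_head_b from where it was at the start of the episode above 0.05 m).
It fails at once if the bottle, the handset or the vial box is moved more than 30 mm, or the bottle is tipped (distance of any of bottle, handset, vial_box from where it was at the start of the episode above 0.03 m or angle between bottle's own z axis and vertical above 0.5 rad).
It also fails if it takes over 64 s, if anything falls off the work surface, if the arm or the gripper's body presses on something with over 40 N, if the wrist force passes 120 N, or if a joint passes its speed limit or range.

## Robot

A 7-joint arm with a two-finger parallel gripper is mounted at the origin on the work surface. World frame = base frame: x ahead of the robot, y to its left, z up, the work surface at z = 0. Lengths are in m, angles in rad, forces in N, time in s.
With the tool pointing down it reaches from about 0.425 to 0.95 m from the base axis. Payload 4.7 kg.
Tool frame: the origin (TCP) lies on the centre line of the jaws, within the pads' length; the fingertips stand robot.nose_length ahead of it and the grasp point (between the pads) lies 8 mm behind it (robot.nose_length is the distance from the TCP to the fingertips, in m); z points along the fingers, y is the line along which they close (so a half turn about z gives the same grasp; the last joint's range is limited). The gripper opens to 85 mm and grips with 20 to 120 N. Pads are 22 mm wide; open, the fingers measure 114 mm over their backs; the gripper's body (76 mm by 85 mm) begins 54 mm behind the grasp point. The pads swing forward as they close: fully open they stand 13 mm farther back than shut.
Start: joints at [1.271, 0.469, -0.049, 1.532, 0.024, 1.141, -0.082], TCP at [0.181, -0.65, 0.242] pointing down, gripper open.
Joint ranges: [-2.59, 2.59], [-0.33, 1.99], [-1.39, 1.29], [0.1, 2.45], [-1.04, 4.18], [0.21, 1.99], [-2.66, 2.66]. Speed limits (rad/s): [2.57, 2.57, 3.14, 3.14, 3.14, 3.14, 3.14].

## Interface

Orientations are given as [roll, pitch, yaw] about the fixed x, y, z axes, in that order (R = Rz(yaw) Ry(pitch) Rx(roll)).
In Python, from plant import robot gives the robot as it stands. Calls block until the motion is done:
- robot.goto(position, orientation): joint-space move of the TCP to a pose.
- robot.move_straight(position, vel=0.15, attitude=None, contact_N=None): straight line of the TCP; attitude=None keeps the orientation; vel is the mean speed in m/s. With contact_N (N) it stops when the force on the tool has changed by that much, and returns True; else False.
- robot.move_joints(angles): joint-space move.
- robot.grip(opening, strength=None): opening from 0.0 (shut) to 1.0 (fully open); strength is the grip in N (None keeps the last); returns when the fingers have stopped.
- robot.sleep(seconds).
- robot.inverse_kinematics(position, orientation): joint angles nearest the present ones, or None.
- robot.sense(): the state.
- robot.grab_frame(name): name is "side" or "top"; returns a dict with "image" (384x512x3 uint8, red, green, blue), "range_z" (384x512 float32, m along the optical axis (not along the pixel's ray), 0 where there is no reading), "fx", "fy", "cx", "cy" (pixels), "R" (3x3) and "t" (3): a world point X has camera coordinates R X + t. Camera axes: x right, y down, z forward; pixel columns grow to the right and rows downward; lengths in m; the calibration is good to about 2 mm. A picture is of the moment at which its call begins.
A pose or a line that the arm cannot do raises robot.IKError and nothing moves.
- robot.close_job(): hands the job in; it is judged then, once.
The state is a dict: "t": time; "joint_pos": joint angles; "joint_velocities": joint speeds; "effort": joint torques, N m; "tcp_pos": TCP position; "tcp_rot": TCP orientation; "wrist_force": force on the tool from outside, world axes, zero at the start; "torque": the same for the moment, N m; "opening": opening from 0.0 (shut) to 1.0 (fully open); "gripper_force": force on a finger pad.
Only numpy, scipy, OpenCV 4.12 (cv2) and the standard library are available. Lean on these libraries where they do the work, as an engineer would, in place of code of your own. Each camera call takes 0.05 s, during which the arm holds its last target. There are 200 camera calls.

## Working session

There is one attempt and no reset: what is moved stays moved. The work goes in short steps, each a Python script; the robot and the scene stay as the last script left them, time stands still between calls to the robot, and variables do not carry over. Pictures are saved under pics/ and viewed, at most 10 in all, crops included, and the job is handed in when it is done.

```bash
ls; mkdir -p pics; python3 - <<'E'
from plant import robot
import cv2,numpy as np
for n in ("side","top"):
    f=robot.grab_frame(n); np.savez(f"{n}0.npz",**f)
    cv2.imwrite(f"pics/{n}0.png",f["image"][:,:,::-1])
    print(n,f["fx"],f["cx"],f["cy"],-f["R"].T@f["t"],f["R"][2])
print(robot.nose_length,robot.sense())
E
```

```text
pics
side 440.17176925958114 258.8165694677629 183.4993123190328 [0.23864422 1.08090166 0.70695213] [ 0.24681332 -0.82762968 -0.50409553]
top 450.6204399277159 251.44405039260445 191.67141847454698 [0.41432999 0.0257883  1.44694317] [ 0.10393287  0.00170715 -0.99458285]
0.011 {'t': 0.1, 'joint_pos': array([ 1.271084  ,  0.46936363, -0.04860062,  1.53357222,  0.02408391,
        1.14098541, -0.08231057]), 'joint_velocities': array([-8.64001721e-04, -6.07421015e-04, -1.03228723e-04, -4.04154743e-03,
        1.83465735e-05, -4.90268643e-04, -2.73376798e-04]), 'effort': array([ 1.38592706e-03, -5.11511171e+01, -4.69644251e-02, -2.38390732e+01,
        1.07483921e-02,  4.37636889e-03,  2.67825783e-05]), 'tcp_pos': array([ 0.18045986, -0.64991013,  0.24136539]), 'tcp_rot': array([-3.13984934e+00,  4.28499727e-05,  2.70829098e-01]), 'wrist_force': array([0.40254249, 0.10570998, 0.55877464]), 'torque': array([0.01539899, 0.03057036, 0.04626032]), 'gripper_force': 0.0, 'opening': 1.003325422997419}
```

View pics/side0.png

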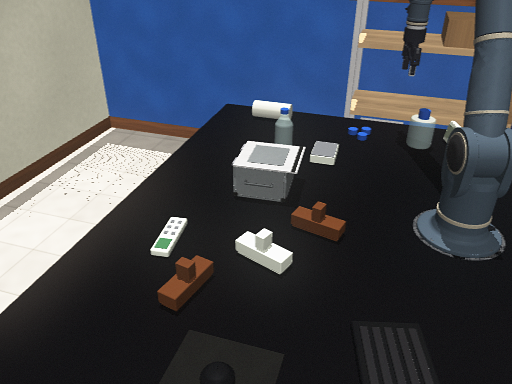

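View pics/top0.png

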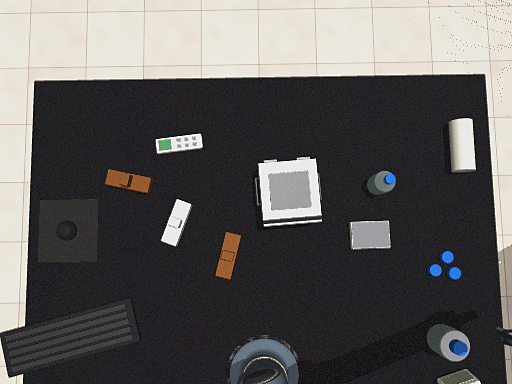

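The top view shows the case's white lid around (290,190) with its lip at the bottom, row ~222. The white block is at (176,222), with brown look-alikes at (128,181) and (228,256). The bottle is at (380,183), the vial box at (370,235) and the handset at (180,143). Next I'll measure them.

```bash
cat > h.py <<'E'
import numpy as np,cv2
def cloud(f):
    z=np.asarray(f["range_z"],float); v,u=np.mgrid[:z.shape[0],:z.shape[1]]
    P=np.stack([(u-f["cx"])/f["fx"]*z,(v-f["cy"])/f["fy"]*z,z],-1)
    W=(P-f["t"])@f["R"]; W[z==0]=np.nan
    return W
def rect(p):
    (c,s,a)=cv2.minAreaRect((p[:,:2]*1000).astype(np.float32)); return np.round(c,1),np.round(s,1),round(a,2)
E
python3 - <<'E'
from h import *
for n in ("top","side"):
    f=np.load(n+"0.npz"); W=cloud(f); im=f["image"].astype(int)
    x,y,z=W[...,0],W[...,1],W[...,2]
    print(n)
    if n=="top":
        u=lambda r0,r1,c0,c1:(np.s_[r0:r1,c0:c1])
        for nm,s,lo,hi in (("lid",u(145,235,245,335),.095,.12),("block",u(190,255,155,198),.03,.1),("stud",u(190,255,155,198),.065,.1),("blocktop",u(190,255,155,198),.036,.048),("bottle",u(160,205,355,405),.02,.2),("vial",u(212,256,340,400),.015,.06),("brown",u(228,285,205,248),.03,.1),("case<",u(145,235,245,335),.02,.09)):
            w=W[s].reshape(-1,3); w=w[(w[:,2]>lo)&(w[:,2]<hi)]
            print(nm,len(w),rect(w),w[:,2].mean().round(4),w.min(0).round(3),w.max(0).round(3))
    else:
        m=(x>.4)&(x<.9)&(y>-.25)&(y<.5)&(z>.02)&(z<.2)
        for nm,q in (("lid",m&(y<.05)&(z>.095)&(x<.75)),("stud",m&(y>.1)&(z>.065)&(im.min(-1)>100)),("blocktop",m&(y>.1)&(z>.036)&(z<.048)&(im.min(-1)>100))):
            w=W[q]; print(nm,len(w),rect(w) if len(w) else 0,w.mean(0).round(4),w.min(0).round(3),w.max(0).round(3))
E
```

```text
top
lid 3753 (array([557.2, -85.9]), array([198.5, 175.6]), 3.81) 0.1069 [ 0.454 -0.178  0.097] [0.66  0.007 0.118]
block 732 (array([470.3, 265.2]), array([ 51. , 139.8]), 69.48) 0.047 [0.399 0.219 0.03 ] [0.542 0.311 0.087]
stud 106 (array([470.2, 265.3]), array([35.8, 25.7]), 70.74) 0.0787 [0.453 0.245 0.066] [0.487 0.285 0.087]
blocktop 577 (array([470.4, 265.4]), array([ 50.6, 139.8]), 69.48) 0.0415 [0.399 0.221 0.036] [0.542 0.311 0.048]
bottle 502 (array([ 581.7, -371.7]), array([65.2, 60.3]), 23.43) 0.1005 [ 0.55  -0.406  0.02 ] [ 0.613 -0.341  0.156]
vial 1063 (array([ 423.2, -342.4]), array([ 85. , 123.5]), 1.01) 0.0321 [ 0.38  -0.404  0.015] [ 0.467 -0.281  0.043]
brown 737 (array([365.8, 104.3]), array([ 50.2, 140. ]), 75.35) 0.047 [0.295 0.066 0.031] [0.436 0.145 0.087]
case< 140 (array([562.5, -85.5]), array([150.4, 202.1]), 3.43) 0.0569 [ 0.482 -0.188  0.021] [0.632 0.017 0.089]
side
lid 1789 (array([556. , -83.3]), array([198.6, 184.1]), 4.02) [ 0.5508 -0.07    0.1047] [ 0.451 -0.177  0.095] [0.66  0.013 0.11 ]
stud 168 (array([468.4, 268.7]), array([40.2, 26.5]), 71.57) [0.4676 0.273  0.0753] [0.452 0.248 0.065] [0.486 0.291 0.081]
blocktop 643 (array([468.7, 269.1]), array([ 52.7, 140. ]), 69.71) [0.464  0.2755 0.0402] [0.4   0.221 0.036] [0.542 0.314 0.048]
```

```bash
cat >> h.py <<'E'
psi=np.radians(3.8); ex=np.array([np.cos(psi),np.sin(psi),0]); ey=np.array([-np.sin(psi),np.cos(psi),0]); ez=np.array([0,0,1.])
lip=np.array([.4585,-.0925,.1005]); hinge=lip+.19*ex
def tool(alpha,yaw=psi): return [np.pi,-(np.pi/2-alpha),yaw]
def tcp_for(th,r,alpha,clear,nose=.011):
    "TCP so that fingertip centre is at radius r from the hinge, `clear` below the lid underside at angle th"
    d=-ex*np.cos(th)+ez*np.sin(th); n=-(ex*np.sin(th)+ez*np.cos(th))
    tip=hinge+r*d+clear*n
    return tip-nose*(ex*np.cos(alpha)-ez*np.sin(alpha))
E
python3 - <<'E'
from plant import robot
from h import *
np.set_printoptions(precision=2,suppress=True)
print(hinge)
for a in (0,15,30,45,60):
    al=np.radians(a)
    print(a,[robot.inverse_kinematics(tcp_for(0,.175,al,.025)-.1*ex,tool(al)) is not None]+[robot.inverse_kinematics(tcp_for(t,.175,al,.012),tool(al)) is not None for t in np.linspace(0,1.7,9)], robot.inverse_kinematics(tcp_for(0,.175,al,.025),tool(al)))
for a in (30,):
  for yaw in (-90,-60,-30,30,60,90):
    y=np.radians(yaw); print("yaw",yaw,[robot.inverse_kinematics(tcp_for(t,.175,0,.012),tool(np.radians(a),y)) is not None for t in np.linspace(0,1.7,9)])
E
```

```text
[ 0.65 -0.08  0.1 ]
0 [False, False, False, False, False, False, False, False, False, True] None
15 [False, False, False, False, False, False, False, False, True, True] None
30 [False, False, False, False, False, False, False, True, True, True] None
45 [False, False, False, False, False, False, False, False, False, True] None
60 [False, False, True, True, True, True, True, True, True, True] None
yaw -90 [True, True, True, True, True, True, True, True, True]
yaw -60 [True, True, True, True, True, True, True, True, True]
yaw -30 [False, False, False, False, False, True, True, True, True]
yaw 30 [False, False, False, False, False, False, False, False, False]
yaw 60 [True, True, True, True, True, True, True, True, True]
yaw 90 [True, True, True, True, True, True, True, True, True]
```

```bash
cat >> h.py <<'E'
from scipy.spatial.transform import Rotation as Ro
def side_att(al,phi=0,yaw=psi-np.pi/2): return (Ro.from_euler('xyz',tool(al,yaw))*Ro.from_euler('z',phi)).as_euler('xyz')
def axis(rpy): return Ro.from_euler('xyz',rpy).as_matrix()[:,2]
def side_tcp(th,r,clear,rpy,ins=.035):
    "fingertip centre `ins` inside the lid's left edge"
    d=-ex*np.cos(th)+ez*np.sin(th); n=-(ex*np.sin(th)+ez*np.cos(th))
    return hinge+ey*(.0875-ins)+r*d+clear*n-.011*axis(rpy)
E
python3 - <<'E'
from plant import robot
from h import *
np.set_printoptions(precision=2,suppress=True)
for a in (10,20,30):
  for ph in (-90,0,90,180):
    rpy=side_att(np.radians(a),np.radians(ph)); ax=axis(rpy)
    p0=side_tcp(0,.181,.04,rpy)
    q=[p0-.12*ax+.15*ez,p0-.12*ax,p0]+[side_tcp(t,max(.165,.181-.04*t),.012,rpy) for t in np.linspace(0,1.75,8)]
    s=[robot.inverse_kinematics(x,rpy) for x in q]
    print(a,ph,ax,[int(x is not None) for x in s]); 
    for k in (0,2,-1): print("   ",s[k])
E
```

```text
10 -90 [ 0.07 -0.98 -0.17] [1, 1, 1, 1, 1, 1, 1, 1, 1, 1, 1]
    [-1.17  0.71  0.53  1.97  0.72  1.54 -2.53]
    [-1.16  1.12  0.72  2.1   0.62  1.   -2.61]
    [-0.92  0.85  0.72  1.67  0.83  1.35 -2.23]
10 0 [ 0.07 -0.98 -0.17] [1, 1, 1, 1, 1, 1, 1, 1, 1, 1, 1]
    [-0.47  0.69 -0.43  1.93  0.94  1.96  1.85]
    [-0.13  1.04 -0.62  2.04  1.2   1.94  1.52]
    [-0.18  0.77 -0.43  1.61  1.33  1.94  2.22]
10 90 [ 0.07 -0.98 -0.17] [1, 1, 1, 1, 1, 1, 1, 1, 1, 1, 1]
    [-0.47  0.69 -0.43  1.93  0.94  1.96  0.27]
    [-0.32  0.96 -0.37  2.05  1.12  1.74  0.02]
    [-0.18  0.78 -0.43  1.61  1.34  1.94  0.65]
10 180 [ 0.07 -0.98 -0.17] [1, 1, 1, 1, 1, 1, 1, 1, 1, 1, 1]
    [-0.47  0.69 -0.43  1.93  0.94  1.96 -1.3 ]
    [-0.13  1.04 -0.62  2.04  1.2   1.94 -1.62]
    [-0.18  0.77 -0.43  1.61  1.33  1.94 -0.92]
20 -90 [ 0.06 -0.94 -0.34] [1, 1, 1, 1, 1, 1, 1, 1, 1, 1, 1]
    [-1.16  0.57  0.53  1.97  0.69  1.5  -2.47]
    [-1.13  0.99  0.72  2.13  0.61  0.91 -2.55]
    [-0.79  0.72  0.53  1.65  0.84  1.38 -2.22]
20 0 [ 0.06 -0.94 -0.34] [1, 1, 1, 1, 1, 1, 1, 1, 1, 1, 1]
    [-0.3   0.6  -0
[... 650 characters left out ...]
.01  0.82  0.61  2.16  0.67  0.88 -2.57]
    [ 0.17  0.8  -0.95  1.57  1.35  1.98 -2.46]
30 0 [ 0.06 -0.86 -0.5 ] [1, 1, 1, 1, 1, 1, 1, 1, 1, 1, 1]
    [ 0.01  0.6  -0.99  1.91  0.96  1.96  1.9 ]
    [ 0.19  1.01 -1.    2.09  1.28  1.89  1.59]
    [ 0.1   0.74 -0.81  1.58  1.28  1.88  2.27]
30 90 [ 0.06 -0.86 -0.5 ] [1, 1, 1, 1, 1, 1, 1, 1, 1, 1, 1]
    [-0.02  0.58 -0.94  1.91  0.95  1.94  0.35]
    [-0.19  0.76 -0.46  2.11  1.1   1.46  0.16]
    [-0.    0.68 -0.63  1.59  1.2   1.79  0.73]
30 180 [ 0.06 -0.86 -0.5 ] [1, 1, 1, 1, 1, 1, 1, 1, 1, 1, 1]
    [ 0.01  0.6  -0.99  1.91  0.96  1.96 -1.24]
    [ 0.14  0.95 -0.92  2.1   1.25  1.81 -1.53]
    [ 0.06  0.72 -0.74  1.58  1.24  1.84 -0.86]
```

```bash
python3 - <<'E'
from plant import robot
from h import *
rpy=side_att(np.radians(25),np.pi/2); ax=axis(rpy)
p0=side_tcp(0,.181,.040,rpy,.03)
robot.grip(0.0)
robot.move_straight([0.18,-0.65,0.38],vel=.2)
robot.goto(p0-.12*ax+.25*ez,rpy)
robot.move_straight(p0-.12*ax,vel=.15)
hit=robot.move_straight(p0,vel=.08,contact_N=4)
s=robot.sense(); print(hit,s["t"],s["tcp_pos"],p0,s["wrist_force"],s["opening"])
f=robot.grab_frame("side"); cv2.imwrite("pics/side1.png",cv2.resize(f["image"][80:300,130:450,::-1],None,fx=2,fy=2))
E
```

```text
True 7.6667 [ 0.46273528 -0.02160395  0.06631115] [ 0.46300875 -0.02458248  0.0651488 ] [0.06135897 1.58538481 1.490689  ] 0.003072858054421479
```

View pics/side1.png

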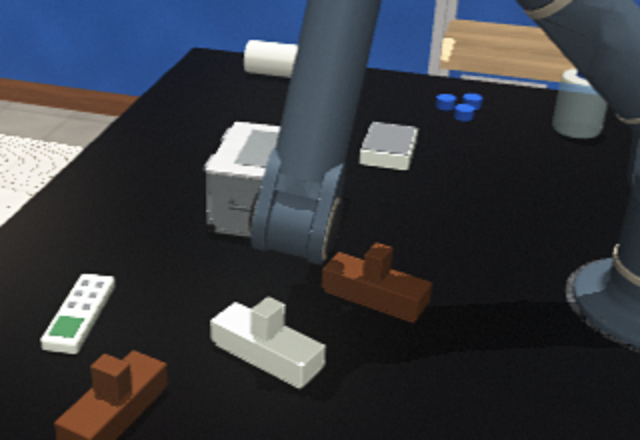

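The wrist hides the lip, but the blocks haven't been touched. The stop came 3 mm short with about 2 N, so I'll lift from here.

```bash
python3 - <<'E'
from plant import robot
from h import *
rpy=side_att(np.radians(25),np.pi/2)
for th in np.linspace(0,.45,4):
    robot.move_straight(side_tcp(th,.181-.03*th,.022,rpy,.027),vel=.08)
    s=robot.sense(); print(round(th,2),s["t"],s["tcp_pos"].round(3),s["wrist_force"].round(2))
f=robot.grab_frame("top"); np.savez("top1.npz",**f)
W=cloud(f); im=f["image"]; cv2.imwrite("pics/top1.png",cv2.resize(im[110:290,130:410,::-1],None,fx=2,fy=2))
E
```

```text
0.0 8.0833 [ 0.463 -0.021  0.083] [-1.53  4.27 -2.17]
0.15 8.5667 [ 0.466 -0.021  0.11 ] [-2.74  5.55 -2.15]
0.3 9.0417 [ 0.473 -0.02   0.135] [-0.67  5.22 -2.  ]
0.45 9.5083 [ 0.483 -0.02   0.158] [-2.82  5.24 -0.97]
```

View pics/top1.png

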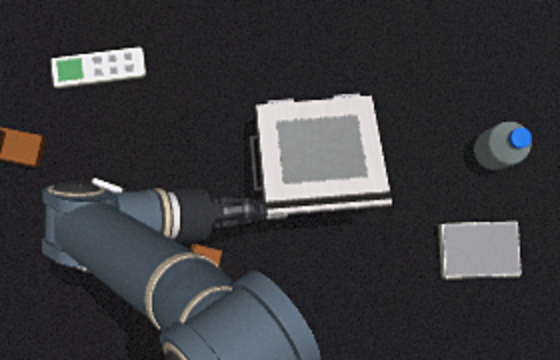

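The fingers are at the lip's left corner, at (265,207) in the crop. I'll check whether the lid has actually lifted.

```bash
python3 - <<'E'
from h import *
for n in ("top0","top1"):
    W=cloud(np.load(n+".npz")); P=(W-lip)
    a=P@ex; b=P@ey; z=W[...,2]
    print(n)
    for b0 in (-.06,0,.05):
        m=abs(b-b0)<.012
        print(b0,[(round(lo,2),np.nanmedian(z[m&(a>lo)&(a<lo+.02)]).round(3)) for lo in np.arange(-.04,.2,.02)])
E
```

```text
top0
-0.06 [(np.float64(-0.04), np.float64(-0.001)), (np.float64(-0.02), np.float64(0.001)), (np.float64(0.0), np.float64(0.107)), (np.float64(0.02), np.float64(0.106)), (np.float64(0.04), np.float64(0.107)), (np.float64(0.06), np.float64(0.107)), (np.float64(0.08), np.float64(0.107)), (np.float64(0.1), np.float64(0.107)), (np.float64(0.12), np.float64(0.108)), (np.float64(0.14), np.float64(0.107)), (np.float64(0.16), np.float64(0.106)), (np.float64(0.18), np.float64(0.104))]
0 [(np.float64(-0.04), np.float64(-0.001)), (np.float64(-0.02), np.float64(-0.001)), (np.float64(0.0), np.float64(0.106)), (np.float64(0.02), np.float64(0.106)), (np.float64(0.04), np.float64(0.107)), (np.float64(0.06), np.float64(0.108)), (np.float64(0.08), np.float64(0.109)), (np.float64(0.1), np.float64(0.109)), (np.float64(0.12), np.float64(0.108)), (np.float64(0.14), np.float64(0.108)), (np.float64(0.16), np.float64(0.106)), (np.float64(0.18), np.float64(0.105))]
0.05 [(np.float64(-0.04), np.float64(-0.001)), (np.float64(-0.02), np.float64(-0.001)), (np.float64(0.0), np.float64(0.107)), (np.float64(0.02), n
[... 1044 characters left out ...]
p.float64(0.08), np.float64(0.161)), (np.float64(0.1), np.float64(0.151)), (np.float64(0.12), np.float64(0.142)), (np.float64(0.14), np.float64(0.13)), (np.float64(0.16), np.float64(0.118)), (np.float64(0.18), np.float64(0.109))]
0.05 [(np.float64(-0.04), np.float64(-0.001)), (np.float64(-0.02), np.float64(0.0)), (np.float64(0.0), np.float64(-0.001)), (np.float64(0.02), np.float64(0.188)), (np.float64(0.04), np.float64(0.18)), (np.float64(0.06), np.float64(0.171)), (np.float64(0.08), np.float64(0.161)), (np.float64(0.1), np.float64(0.151)), (np.float64(0.12), np.float64(0.14)), (np.float64(0.14), np.float64(0.13)), (np.float64(0.16), np.float64(0.117)), (np.float64(0.18), np.float64(0.107))]
```

The lid is following, at about 0.5 rad. I'll continue past the balance point.

```bash
python3 - <<'E'
from plant import robot
from h import *
rpy=side_att(np.radians(25),np.pi/2); ax=axis(rpy)
for th in np.linspace(.6,1.75,8):
    p=side_tcp(th,max(.160,.181-.03*th),.022-.006*min(th/1.5,1),rpy,.027)
    robot.move_straight(p,vel=.1)
    s=robot.sense(); print(round(th,2),s["t"],s["wrist_force"].round(2))
robot.move_straight(p-.05*ex+.03*ez,vel=.2)
robot.move_straight(p-.05*ex+.03*ez-.12*ax,vel=.25)
robot.sleep(.4)
f=robot.grab_frame("top"); np.savez("top2.npz",**f)
cv2.imwrite("pics/top2.png",cv2.resize(f["image"][110:290,130:410,::-1],None,fx=2,fy=2))
g=robot.grab_frame("side"); np.savez("side2.npz",**g)
print(robot.sense()["t"])
W=cloud(f); P=W-hinge; a=P@ex; b=P@ey; z=W[...,2]
m=(abs(b)<.08)&(a>-.06)&(a<.12)&(z>.15)
w=np.c_[a[m],z[m]]; print(len(w),w.min(0),w.max(0),np.polyfit(w[:,1],w[:,0],1))
E
```

```text
0.6 9.9833 [-2.58  5.42 -0.31]
0.76 10.4083 [ 0.33  5.14 -2.74]
0.93 10.8333 [-0.23  5.33 -3.46]
1.09 11.25 [-0.61  5.79 -1.56]
1.26 11.6667 [-1.19  3.98 -0.55]
1.42 12.0833 [-0.91 -0.54 -0.24]
1.59 12.5 [0.37 0.22 0.88]
1.75 12.9167 [ 0.71 -0.01  0.04]
14.4917
1621 [0.01610686 0.1501319 ] [0.07103958 0.28269134] [ 0.36929718 -0.0375484 ]
```

View pics/top2.png

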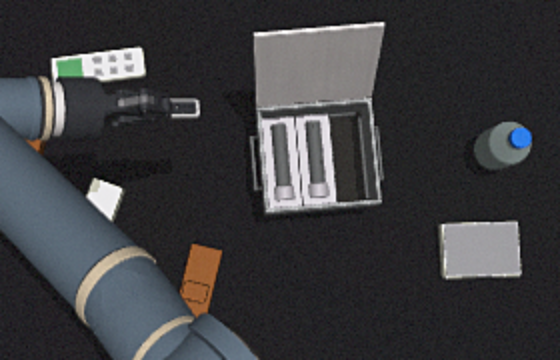

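The lid is fully open (about 1.92 rad) and standing by itself. The heads lie in the left and middle places, so the empty place is the right one, at crop (352,155). I'll measure the rim and gap, then grasp the block by its stud.

```bash
python3 - <<'E'
from plant import robot
from h import *
W=cloud(np.load("top2.npz")); c0=lip+.11*ex; P=W-c0; a=P@ex; b=P@ey; z=W[...,2]
m=(abs(a)<.1)&(abs(b)<.11)&(z>.092)&(z<.106)&(a<.075)
p=np.c_[a[m],b[m]]; print("rim a",np.percentile(p[:,0],[0,1,99,100]).round(4),"b",np.percentile(p[:,1],[0,1,99,100]).round(4))
# side walls: b vs a fits
for s in (-1,1):
    k=(abs(p[:,1]-s*.0845)<.008)&(abs(p[:,0])<.06); q=p[k]; print("wall",s,len(q),np.polyfit(q[:,0],q[:,1],1).round(4), q[:,1].min().round(4),q[:,1].max().round(4))
k=(abs(p[:,0]+.077)<.008)&(abs(p[:,1])<.07); q=p[k]; print("front",len(q),np.polyfit(q[:,1],q[:,0],1).round(4),q[:,0].min().round(4),q[:,0].max().round(4))
m=(abs(a)<.075)&(abs(b)<.082)&(z<.018)&(z>-.01); print("floor",m.sum(),np.percentile(a[m],[1,99]).round(4),np.percentile(b[m],[1,99]).round(4),np.median(z[m]))
m=(abs(a)<.075)&(abs(b)<.082)&(z<.06)&(z>.034)
for lo in np.arange(-.06,.07,.02):
    k=m&(a>lo)&(a<lo+.02); print("heads",lo.round(2),b[k].min().round(4),b[k].max().round(4))
rb=np.radians(-20.5)
for sg in (-1,1):
    print(sg,[robot.inverse_kinematics(x,[np.pi,0,y]) for x,y in (([.4703,.2655,.058],rb+sg*np.pi/2),([.572,-.139,.065],psi+sg*np.pi/2))])
E
```

```text
rim a [-0.0804 -0.0801  0.0748  0.075 ] b [-0.088  -0.0872  0.0876  0.0878]
wall -1 89 [ 0.0047 -0.0838] -0.0878 -0.0806
wall 1 76 [0.0039 0.0847] 0.0815 0.0877
front 96 [-0.004  -0.0773] -0.0804 -0.0742
floor 735 [-0.0678  0.0738] [-0.0815 -0.03  ] 0.006483808521065801
heads -0.06 -0.082 0.0792
heads -0.04 -0.0819 0.0797
heads -0.02 -0.0817 0.0786
heads 0.0 -0.0815 0.0799
heads 0.02 -0.0818 0.0785
heads 0.04 -0.0818 0.08
heads 0.06 -0.0818 0.0786
-1 [array([ 0.10186315,  0.69516987, -0.94334849,  1.97475   ,  0.74843913,
        0.86634606,  1.53018385]), array([ 0.9475723 ,  0.89643269, -1.18468159,  1.85113837,  0.94892068,
        1.09793458,  2.59574982])]
1 [array([-0.42605403,  0.49811226, -0.21208947,  2.00391553,  0.1657123 ,
        0.65567132, -1.10259722]), array([ 0.48786663,  0.57769739, -0.4310533 ,  1.87615207,  0.33768889,
        0.75970691, -0.06284386])]
```

```bash
python3 - <<'E'
from plant import robot
from h import *
rpy=[np.pi,0,np.radians(-20.5)+np.pi/2]; b=np.array([.4703,.2655,0])
robot.grip(0.8,40)
robot.goto(b+[0,0,.22],rpy)
robot.move_straight(b+[0,0,.12],vel=.2)
f=robot.grab_frame("side"); 
hit=robot.move_straight(b+[0,0,.058],vel=.08,contact_N=5)
s=robot.sense(); print(hit,s["t"],s["tcp_pos"],s["wrist_force"])
robot.grip(0.0,40); s=robot.sense(); print(s["opening"],s["gripper_force"],s["wrist_force"])
robot.move_straight(b+[0,0,.20],vel=.15)
s=robot.sense(); print(s["opening"],s["gripper_force"],s["wrist_force"],s["t"])
f=robot.grab_frame("side"); np.savez("side3.npz",**f)
cv2.imwrite("pics/side3.png",cv2.resize(f["image"][130:310,140:400,::-1],None,fx=2,fy=2))
E
```

```text
False 18.3 [0.47064218 0.26573228 0.05832435] [-0.40428463 -0.25857647 -0.12488423]
0.2967081227158285 40.778709053993225 [-0.88890257 -0.38415112  2.81128019]
0.30058148425290443 40.03409743309021 [-0.31053752 -0.68032441 -2.60352124] 19.8583
```

View pics/side3.png

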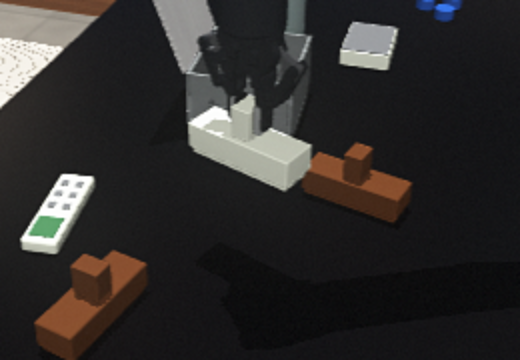

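The block is held by its stud and lifted, and it looks level at crop (250,148). I'll check it against the side-camera baseline, then carry it over the gap.

```bash
python3 - <<'E'
from h import *
from plant import robot
for n,dz in (("side0",0),("side3",.142)):
    f=np.load(n+".npz"); W=cloud(f); im=f["image"].astype(int); z=W[...,2]-dz
    m=(abs(W[...,0]-.47)<.09)&(abs(W[...,1]-.268)<.07)&(im.min(-1)>110)
    t=W[m&(z>.030)&(z<.055)]; print(n,len(t),rect(t))
    A=t[abs(t[:,2]-dz-.041)<.006]; k,*_=np.linalg.lstsq(np.c_[A[:,:2],np.ones(len(A))],A[:,2],rcond=None); print("plane",k.round(3),A[:,2].mean()-dz)
g=lip+.11*ex-.0545*ey; psi2=np.radians(4.05); rpy=[np.pi,0,psi2+np.pi/2]; g=np.array([g[0],g[1],0]); print(g)
robot.goto(g+[0,0,.26],rpy)
robot.move_straight(g+[0,0,.175],vel=.12)
f=robot.grab_frame("side"); np.savez("side4.npz",**f)
cv2.imwrite("pics/side4.png",cv2.resize(f["image"][90:240,190:390,::-1],None,fx=3,fy=3))
f=robot.grab_frame("top"); np.savez("top4.npz",**f)
cv2.imwrite("pics/top4.png",cv2.resize(f["image"][130:240,230:370,::-1],None,fx=4,fy=4))
print(robot.sense()["t"],robot.sense()["tcp_pos"],robot.sense()["gripper_force"])
E
```

```text
side0 819 (array([468.7, 270.3]), array([ 54.3, 140.9]), 69.4)
plane [-0.006 -0.019  0.048] 0.04000581302416154
side3 786 (array([469.5, 268.3]), array([ 51.5, 141.8]), 69.68)
plane [-0.001 -0.001  0.181] 0.03852051927748956
[ 0.57187009 -0.13959005  0.        ]
22.425 [ 0.572617   -0.13967888  0.17608591] 40.02057909965515
```

View pics/top4.png

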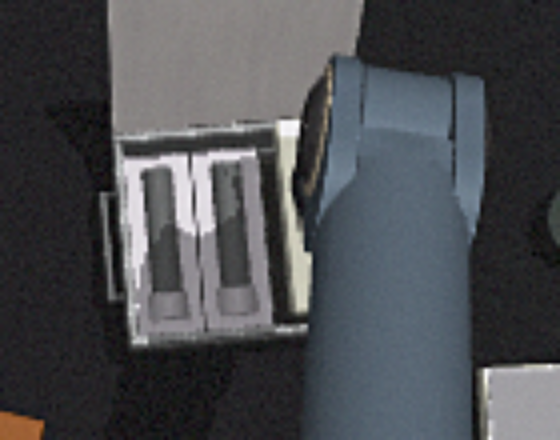

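The block hangs above the right-hand gap, with its left edge visible at crop (285–300,120–315). I'll check its offset in the case frame and lower it with contact monitoring.

```bash
python3 - <<'E'
from h import *
from plant import robot
W=cloud(np.load("top4.npz")); P=W-(lip+.11*ex); e=np.radians(.25)
a0=P@ex;b0=P@ey; a=a0*np.cos(e)+b0*np.sin(e); b=b0*np.cos(e)-a0*np.sin(e); z=W[...,2]
m=(abs(a)<.1)&(b<-.01)&(b>-.06)&(z>.15)&(z<.168)
print(m.sum(),np.percentile(a[m],[0,2,98,100]).round(4),"left edge by a:",[(round(l,2),b[m&(a>l)&(a<l+.03)].max().round(4)) for l in np.arange(-.07,.06,.03) if (m&(a>l)&(a<l+.03)).any()],np.median(z[m]))
E
```

```text
224 [-0.0684 -0.0654  0.0994  0.0999] left edge by a: [(np.float64(-0.07), np.float64(-0.0296)), (np.float64(-0.04), np.float64(-0.0297)), (np.float64(-0.01), np.float64(-0.0291)), (np.float64(0.02), np.float64(-0.0298)), (np.float64(0.05), np.float64(-0.0296))] 0.15854064140657392
```

Alignment is within 0.5 mm, so I'll lower it.

```bash
python3 - <<'E'
from h import *
from plant import robot
g=lip+.11*ex-.0545*ey; g[2]=0
print(robot.move_straight(g+[0,0,.12],vel=.1,contact_N=8))
h=robot.move_straight(g+[0,0,.061],vel=.04,contact_N=6)
s=robot.sense(); print(h,s["t"],s["tcp_pos"],s["wrist_force"],s["gripper_force"])
E
```

```text
False
True 24.3833 [ 0.57183679 -0.13961174  0.06449842] [0.35477121 0.23053863 3.8454274 ] 40.90554714202881
```

Contact came at the expected floor height. I'll release, retreat and check.

```bash
python3 - <<'E'
from h import *
from plant import robot
robot.grip(0.6); p=robot.sense()["tcp_pos"]
robot.move_straight(p+[0,0,.02],vel=.04)
robot.move_straight(p+[0,0,.22],vel=.15)
robot.goto([.45,.2,.35],[np.pi,0,np.pi/2])
robot.sleep(.3)
f=robot.grab_frame("top"); W=cloud(f)
cv2.imwrite("pics/top5.png",cv2.resize(f["image"][110:240,220:400,::-1],None,fx=4,fy=4))
P=W-(lip+.11*ex); e=np.radians(.25); a0=P@ex;b0=P@ey; a=a0*np.cos(e)+b0*np.sin(e); b=b0*np.cos(e)-a0*np.sin(e); z=W[...,2]
m=(abs(a)<.073)&(b<-.028)&(b>-.08)
t=m&(z>.04)&(z<.056); s=m&(z>.075)&(z<.095)
k=np.linalg.lstsq(np.c_[a[t],b[t],np.ones(t.sum())],z[t],rcond=None)[0]
print("top z",np.median(z[t]),"stud z",np.median(z[s]),"plane",k.round(4)); print("ctr",rect(np.c_[a[t],b[t]]),rect(np.c_[a[s],b[s]]),robot.sense()["t"],robot.sense()["wrist_force"])
E
```

```text
top z 0.04733565546784688 stud z 0.08569394194078143 plane [-0.0042  0.0054  0.0477]
ctr (array([  1.3, -54.5]), array([ 50.7, 143.2]), 89.91) (array([ -0.4, -53.5]), array([35.7, 25.4]), 85.22) 28.6 [0.76584875 0.43327711 0.42379681]
```

View pics/top5.png

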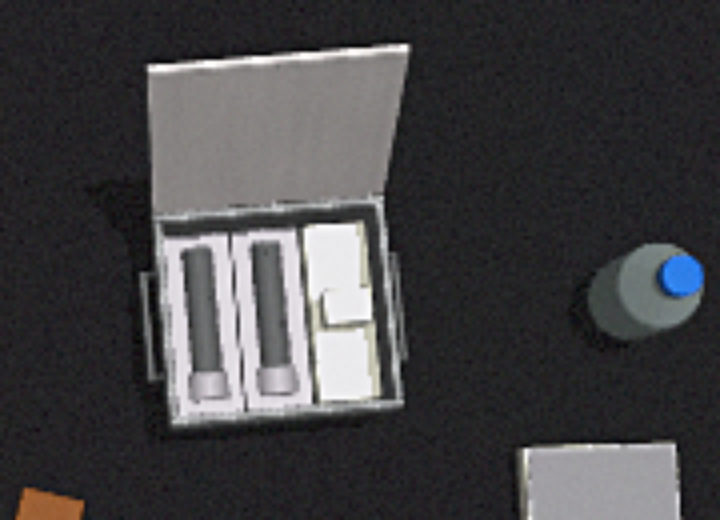

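The block sits flat in the right place at (345,310), with its top at 47 mm and stud up. The lid is open and both heads are where they were.

```bash
python3 -c "
from plant import robot
print(robot.close_job())"
```

```text
the job is handed in; nothing more can be done
None
```

The lid stands fully open by itself, the white block lies flat in the right-hand empty place with its stud up, and both pump heads are where they were. The job was handed in at about 29 s; no verdict came back.

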